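Clear the stencil jig and lay the stencil on its pins

ROBOT

A 6-joint arm with a two-finger parallel gripper is mounted at the origin on the work surface. World frame = base frame: x ahead of the robot, y to its left, z up, the work surface at z = 0. Lengths are in m, angles in rad, forces in N, time in s.
With the tool pointing down it reaches from about 0.375 to 0.9 m from the base axis. Payload 3.1 kg.
Tool frame: the origin (TCP) lies midway between the tips of the shut fingers; the grasp point (between the pads) lies 19 mm behind it; x points along the fingers, y is the direction in which the jaws open and shut, and the axes are right-handed (so a half turn about x gives the same grasp; the last joint's range is limited). The gripper opens to 87 mm and grips with 3 to 60 N. Pads are 19 mm wide; open, the fingers measure 117 mm over their backs; the gripper's body (75 mm by 190 mm) begins 51 mm behind the grasp point.
Start: joints at [-1.44, 0.527, 1.433, -0, 1.181, -0.178], TCP at [0.19, -0.595, 0.223] pointing down, gripper open.
Joint ranges: [-3.08, 3.08], [-0.75, 2.2], [0.22, 2.44], [-1.43, 4.57], [0, 2.65], [-2.85, 2.85]. Speed limits (rad/s): [2.79, 2.79, 3.14, 3.14, 3.14, 3.14].

INTERFACE

Orientations are given as a unit quaternion [x, y, z, w].
In Python, from rig import get_obs, imaging, robot gives the robot as it stands.
- The arm moves only by the shell command python3 -m inch 'ROWS' [FORCE]. ROWS is JSON, a list of rows, each a list of 3 entries, a list of its own where there are three numbers: the finger opening in mm, from 0 to 87, then the shift along the tool's x, y, z in mm, then the turn, a rotation vector about the tool's x, y, z in degrees. In form: [[grip, [dx, dy, dz], [wx, wy, wz]], ...]. A call has 1 to 12 rows; each row shifts and turns the pose as measured when the row begins, along the tool's axes as they then stand; what a row does not reach is not made up. A row lasts 1/8 s, in which the tool goes at most 62.5 mm and 10.7 degrees, less where a joint would pass 70% of its speed; a pose out of reach is approached as far as the arm can. A call with a gripper value outside its range is refused whole. The fingers move at their own pace and stop on an object; FORCE is the grip in N (left out, the last holds). Time passes only in rows, so rows that do not move let the fingers close. It gives the time, the measured TCP pose, the force and the opening at its end, in the units of the state.
- get_obs(): the state, without advancing time (a new reading comes with each control period).
- imaging.camera(name): name is "scene" or "top" or "wrist"; returns the picture (400x640x3 uint8, red, green, blue); there is no depth.
- imaging.camera_params(name): a dict with "camera_matrix" (3x3 intrinsics, pixels), "xyz" and "rotation" of the camera in the world. Camera axes: x right, y down, z forward; pixel columns grow to the right and rows downward; lengths in m; the calibration is good to about 2 mm. The wrist camera is an equidistant fisheye: a pixel r from the principal point sees the ray r / f radians off the axis. A picture is of the moment at which its call begins: read the wrist's pose just before it. camera_params takes no time and is no camera call; for the wrist camera it gives the pose at the moment of the call.
- robot.hand_in(): hands the job in, once; it reports no verdict.
Trained networks look in the newest picture that a camera, given by its name, has taken for a name from the list of things; names that differ only in an ending like _2 or _b are one class to them, and where a whole thing is asked for, a point or a joint stands for the part that bears it (a point fixed in the world has none). Each returns a list of dicts, best first, with "confidence" (0 to 1); they miss things now and then, are a little off and sometimes report something else, mostly with a low value. They report only what shows in the picture. A call takes as long as a camera call. They do not tell look-alikes from the thing itself.
- imaging.cut_out(camera, target): "pixels" (400x640 bool, what is visible of it) and "box" ([centre column, centre row, width, height] in pixels, round what is visible of it).
- imaging.tip_of(camera, target): "pixel" ([column, row] in pixels: a listed point, or the origin of a listed thing).
The state is a dict: "time": time; "q": joint angles; "joint_velocities": joint speeds; "joint_torque": joint torques, N m; "position": TCP position; "tool_rot": TCP orientation; "ft_force": force on the tool from outside, world axes, zero at the start; "moment": the same for the moment, N m; "grip_width": finger opening in m.
Only numpy, scipy, OpenCV 4.12 (cv2) and the standard library are available. Lean on these libraries where they do the work, as an engineer would, in place of code of your own. Each camera call takes 0.05 s, during which the arm holds its last target. There are 200 camera calls.

TASK

Two dye bottles have been left standing on the wooden stencil jig: stand them upright in the two empty cells of the bottle crate, one in each. Then lift the aluminium stencil off the drip tub and lower it, without dropping it, onto the jig's two locating pins, large hole over the round pin and small hole over the diamond pin, working it until it lies fully down and flat on the bed. Do not spill or knock over any bottle, and leave the bottles already in the crate, the pot and the tumbler as they stand.

Things in the scene. Friction and masses are not known exactly. Their poses are not given: they have to be found in the camera images.
- jig: fixed stencil jig: a plywood bed 270 x 200 mm, its flat top 18 mm above the table, with a sheet of white card let in flush and two steel locating pins standing 15 mm above the bed on its long centre line, 190 mm apart. Origin: under its centre, on the table; x along the bed's long side, from the round pin to the diamond pin; z up. Its place on the table (left, middle or right) and its yaw vary
- round_pin (a point): foot of the round pin's axis, on the bed's surface; 95 mm from the bed's centre along the jig's -x. Pin 14 mm diameter, straight for 9 mm, then a tapered nose to 9 mm diameter at 15 mm height. Axes as the jig
- diamond_pin (a point): foot of the diamond pin's axis, on the bed's surface; 95 mm from the bed's centre along the jig's +x. Pin of diamond section, 10 mm across the jig's y and 6.4 mm along its x, straight for 9 mm, then a tapered nose to 60 percent of that at 15 mm height. Axes as the jig
- stencil_grip (a point): stencil plate, loose: aluminium 230 x 160 x 6 mm with lozenge-shaped cut-outs, about 0.45 kg, balanced at its middle. A straight wooden handle bar, 110 mm long and 12 x 12 mm in section, stands over its middle along its long side on two posts 90 mm apart. This point is the bar's centre, 43 mm above the plate's underside (31 mm free height under the bar). x along the bar, towards the end with the small hole; z up. At the start it lies flat on the drip tub
- round_hole (a point): centre of the stencil's large hole at the plate's underside, 95 mm from the plate's middle along its -x; through hole of 15.5 mm diameter, for the round pin
- small_hole (a point): centre of the stencil's small hole at the plate's underside, 95 mm from the plate's middle along its +x; through hole of 11.5 mm diameter, for the diamond pin (the round pin does not enter it)
- drip_tub: fixed low black tub with a white plastic grating on it, 288 x 208 mm; the grating's top, on which the stencil lies, is 60 mm above the table. Origin: under its centre; x along its long side
- crate: fixed plywood bottle crate with 3 x 2 cells, 206 x 139 x 60 mm outside, walls and dividers 5 mm, floor 5 mm thick, dividers 52 mm high above the table. Cells are 62 mm square, 67 mm from centre to centre. Origin: under its centre; x along the row of three
- cell_a (a point): centre of the first empty cell's floor, 5 mm above the table: the corner cell at the crate's -x, -y
- cell_b (a point): centre of the second empty cell's floor, 5 mm above the table: the corner cell at the crate's +x, +y
- bottle_1_mid (a point): first bottle to clear, loose, standing on the jig's bed: a small dye squeeze bottle: off-white body 44 mm diameter and straight-sided to 94 mm height, then a shoulder and a thin black conical spout up to 133 mm. This point is on its axis, 67 mm above its foot; z is up along the bottle. About 0.14 kg
- bottle_2_mid (a point): second bottle to clear, loose, standing on the jig's bed: the same small dye squeeze bottle: off-white body 44 mm diameter and straight-sided to 94 mm height, then a shoulder and a thin black conical spout up to 133 mm. This point is on its axis, 67 mm above its foot; z is up along the bottle
- stock_1_mid (a point): bystander, loose, already in its cell in the crate: the same small dye squeeze bottle: off-white body 44 mm diameter and straight-sided to 94 mm height, then a shoulder and a thin black conical spout up to 133 mm. This point is on its axis, 67 mm above its foot; z is up along the bottle
- stock_2_mid (a point): bystander, loose, already in its cell in the crate: the same small dye squeeze bottle: off-white body 44 mm diameter and straight-sided to 94 mm height, then a shoulder and a thin black conical spout up to 133 mm. This point is on its axis, 67 mm above its foot; z is up along the bottle
- stock_3_mid (a point): bystander, loose, already in its cell in the crate: the same small dye squeeze bottle: off-white body 44 mm diameter and straight-sided to 94 mm height, then a shoulder and a thin black conical spout up to 133 mm. This point is on its axis, 67 mm above its foot; z is up along the bottle
- stock_4_mid (a point): bystander, loose, already in its cell in the crate: the same small dye squeeze bottle: off-white body 44 mm diameter and straight-sided to 94 mm height, then a shoulder and a thin black conical spout up to 133 mm. This point is on its axis, 67 mm above its foot; z is up along the bottle
- dye_pot: bystander, loose: grey pot with a red lid, 98 mm diameter, 84 mm high; origin at the centre of its underside
- tumbler: bystander, loose: white drinking tumbler with a purple lid and side handle (towards its y), 82 mm diameter, 167 mm high; origin at the centre of its underside
Mind the look-alikes: they are no part of the job. What is shaped like the part that bears bottle_1_mid but orange is not meant.

How it is judged:
On the way, in this order (a step that is already met when the one before it is completed fails the run):
1. both bottles stand upright in the crate's two empty cells, one in each ((((horizontal distance between bottle_1_mid and cell_a below 0.016 m and z of bottle_1_mid in the frame of cell_a below 0.072 m and angle between bottle_1_mid's own z axis and vertical below 0.15 rad) and (horizontal distance between bottle_2_mid and cell_b below 0.016 m and z of bottle_2_mid in the frame of cell_b below 0.072 m and angle between bottle_2_mid's own z axis and vertical below 0.15 rad)) or ((horizontal distance between bottle_1_mid and cell_b below 0.016 m and z of bottle_1_mid in the frame of cell_b below 0.072 m and angle between bottle_1_mid's own z axis and vertical below 0.15 rad) and (horizontal distance between bottle_2_mid and cell_a below 0.016 m and z of bottle_2_mid in the frame of cell_a below 0.072 m and angle between bottle_2_mid's own z axis and vertical below 0.15 rad)))), for 0.2 s.
2. the stencil lies fully down and flat on the bed, over both pins (horizontal distance between round_hole and round_pin below 0.003 m and horizontal distance between small_hole and diamond_pin below 0.003 m and z of round_hole in the frame of round_pin below 0.0025 m and z of small_hole in the frame of diamond_pin below 0.0025 m and angle between the z axis of stencil_grip and the z axis of round_pin, either way round below 0.03 rad), for 0.2 s.
At the end, for the whole second after the job is handed in: Both bottles stand upright (0.15 rad) on the floors of the two empty cells, one each (within 16 mm of centre); the stencil's holes are over their pins (3 mm), its underside within 2.5 mm of the bed at both and parallel (0.03 rad); all at rest (all of step 2 and (((horizontal distance between bottle_1_mid and cell_a below 0.016 m and z of bottle_1_mid in the frame of cell_a below 0.072 m and angle between bottle_1_mid's own z axis and vertical below 0.15 rad) and (horizontal distance between bottle_2_mid and cell_b below 0.016 m and z of bottle_2_mid in the frame of cell_b below 0.072 m and angle between bottle_2_mid's own z axis and vertical below 0.15 rad)) or ((horizontal distance between bottle_1_mid and cell_b below 0.016 m and z of bottle_1_mid in the frame of cell_b below 0.072 m and angle between bottle_1_mid's own z axis and vertical below 0.15 rad) and (horizontal distance between bottle_2_mid and cell_a below 0.016 m and z of bottle_2_mid in the frame of cell_a below 0.072 m and angle between bottle_2_mid's own z axis and vertical below 0.15 rad))) and linear speed of each of stencil, bottle_1, bottle_2 below 0.02 m/s); the robot touches nothing.
It fails at once if one of the two bottles is tipped over (more than 0.6 rad) (angle between any of bottle_1_mid, bottle_2_mid's own z axis and vertical above 0.6 rad).
It fails at once if the stencil is dropped: falling free, with nothing holding it, more than 25 mm above the bed over the jig (horizontal distance between stencil_grip and jig below 0.1 m and z of stencil_grip in the frame of round_pin above 0.068 m and contact force between stencil and anything else below 0.02 N).
It fails at once if a bystander (bottle already in the crate, pot, tumbler) is shifted by more than 25 mm or tipped (distance of any of stock_1_mid, stock_2_mid, stock_3_mid, stock_4_mid, dye_pot, tumbler from where it was at the start of the episode above 0.025 m or angle between any of dye_pot, tumbler's own z axis and vertical above 0.4 rad).
It also fails if it takes over 72 s, if anything falls off the work surface, if the arm or the gripper's body presses on something with over 40 N, if the wrist force passes 120 N, or if a joint passes its speed limit or range.

## Working session

There is one attempt and no reset: what is moved stays moved. The work goes in short steps, Python scripts to look and compute and a shell command to move; the robot and the scene stay as the last step left them, time stands still between calls to the robot, and variables do not carry over. Pictures are saved under pics/ and viewed, about 8 in all and at most 12, crops included, and the job is handed in when it is done.

```bash
ls; mkdir -p pics
cat > h.py <<'E'
import numpy as np, cv2
from scipy.spatial.transform import Rotation as R
from rig import get_obs, imaging, robot
def par(c):
    p=imaging.camera_params(c); r=np.array(p["rotation"],float)
    r=r if r.shape==(3,3) else R.from_quat(r).as_matrix()
    return np.array(p["camera_matrix"],float),np.array(p["xyz"],float),r
def ray(c,uv,P=None):
    K,t,r=P or par(c)
    d=np.array([(uv[0]-K[0,2])/K[0,0],(uv[1]-K[1,2])/K[1,1]])
    if c=="wrist":
        th=np.hypot(*d); v=np.array([*(d/max(th,1e-9)*np.sin(th)),np.cos(th)])
    else: v=np.array([*d,1.])
    return t,r@v
def at_z(c,uv,z,P=None):
    t,v=ray(c,uv,P); return (t+v*(z-t[2])/v[2])
def proj(c,X,P=None):
    K,t,r=P or par(c); v=r.T@(np.array(X)-t)
    if c=="wrist":
        th=np.arctan2(np.hypot(v[0],v[1]),v[2]); d=v[:2]/max(np.hypot(v[0],v[1]),1e-9)*th
    else: d=v[:2]/v[2]
    return np.array([K[0,0]*d[0]+K[0,2],K[1,1]*d[1]+K[1,2]])
def save(c,n):
    im=imaging.camera(c); cv2.imwrite(f"pics/{n}.png",im[:,:,::-1]); return im
E
python3 - <<'E'
from h import *
np.set_printoptions(precision=4,suppress=True)
a=save("scene","s0");b=save("top","t0")
for c in("scene","top"):print(c,par(c))
for c in("top","scene"):
  for n in["jig","round_pin","diamond_pin","stencil_grip","round_hole","small_hole","drip_tub","crate","cell_a","cell_b","bottle_1_mid","stock_1_mid","dye_pot","tumbler"]:
    print(c,n,[(np.round(d["pixel"],1).tolist(),round(d["confidence"],2)) for d in imaging.tip_of(c,n)][:7])
o=get_obs();print(o)
E
```

```text
pics
scene (array([[432.5436,   0.    , 317.5164],
       [  0.    , 432.5436, 199.0145],
       [  0.    ,   0.    ,   1.    ]]), array([ 1.0592, -0.4191,  0.9435]), array([[ 0.6446,  0.5974, -0.4771],
       [ 0.7645, -0.5033,  0.4027],
       [ 0.0004, -0.6243, -0.7812]]))
top (array([[406.9869,   0.    , 316.8002],
       [  0.    , 406.9869, 203.538 ],
       [  0.    ,   0.    ,   1.    ]]), array([0.4995, 0.0169, 1.1053]), array([[ 0.0063, -0.9991,  0.0429],
       [-0.9996, -0.0075, -0.0258],
       [ 0.0261, -0.0427, -0.9987]]))
top jig [([310.1, 196.1], 0.59), ([167.5, 192.6], 0.36)]
top round_pin [([302.9, 232.3], 0.96), ([388.3, 130.1], 0.69)]
top diamond_pin [([314.4, 161.3], 0.67), ([457.9, 180.4], 0.42)]
top stencil_grip [([446.2, 208.2], 0.67), ([456.6, 178.1], 0.47)]
top round_hole [([421.6, 242.3], 0.66), ([197.2, 240.6], 0.46)]
top small_hole [([458.2, 181.2], 0.89)]
top drip_tub [([435.9, 217.6], 0.77), ([185.2, 218.2], 0.6)]
top crate [([420.9, 242.3], 0.34)]
top cell_a [([168.3, 193.8], 0.6), ([201.1, 240.9], 0.59), ([434.1, 215.6], 0.32)]
top cell_b [([168.3, 1
[... 776 characters left out ...]
id [([301.9, 201.9], 0.73), ([272.0, 162.0], 0.72)]
scene stock_1_mid [([384.5, 122.1], 0.84), ([390.0, 153.3], 0.65)]
scene dye_pot [([419.5, 241.0], 0.7)]
scene tumbler [([301.6, 333.1], 0.67), ([318.2, 230.0], 0.35)]
{'time': 1.5, 'q': array([-1.4405,  0.5275,  1.4326, -0.    ,  1.1814, -0.1785]), 'joint_velocities': array([-0.002 ,  0.0009,  0.0003,  0.0016, -0.0019,  0.0001]), 'joint_torque': array([ -0.0002, -44.0008, -17.698 ,   0.0635,   0.0505,  -0.    ]), 'position': array([ 0.19  , -0.5954,  0.2226]), 'tool_rot': array([-0.6987, -0.1087,  0.6987, -0.1088]), 'ft_force': array([-0.269 , -0.3059, -0.5033]), 'moment': array([0.0017, 0.0146, 0.0248]), 'grip_width': 0.08714693000045286}
```

View images.

View pics/t0.png

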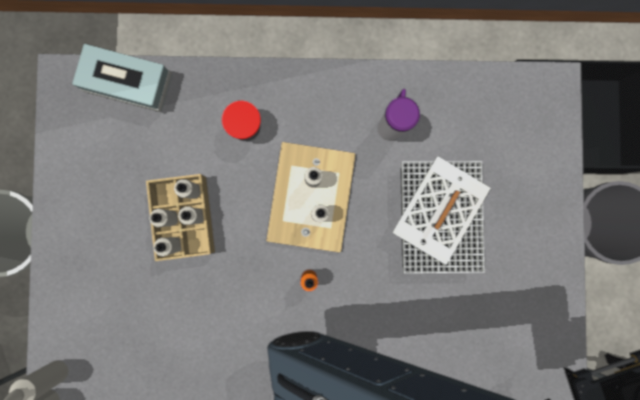

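View pics/s0.png

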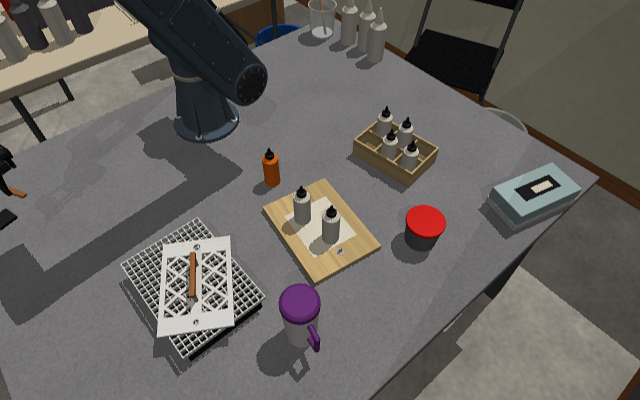

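Run:
```python
from h import *
np.set_printoptions(precision=4,suppress=True)
P=par("top"); im=cv2.imread("pics/t0.png")
hsv=cv2.cvtColor(im,cv2.COLOR_BGR2HSV)
def rect(box,lo,hi,z,nm):
    x0,y0,x1,y1=box; m=cv2.inRange(hsv,lo,hi); k=np.zeros_like(m); k[y0:y1,x0:x1]=m[y0:y1,x0:x1]
    k=cv2.morphologyEx(k,cv2.MORPH_OPEN,np.ones((2,2)))
    pts=np.argwhere(k)[:,::-1]; h=cv2.convexHull(pts.astype(np.float32)).reshape(-1,2)
    W=np.array([at_z("top",p,z,P)[:2] for p in h],np.float32)
    r=cv2.minAreaRect(W*1000);print(nm,r,len(pts))
rect((255,130,365,260),(8,50,90),(30,255,255),.018,"jig")
rect((140,165,220,270),(8,50,60),(30,255,255),.06,"crate")
rect((430,170,480,240),(3,80,60),(25,255,255),.109,"bar")
for n,uv,z in[("round",(302.9,232.3),.018),("diam",(314.4,161.3),.018),("round eye",(306,232),.033),("diam eye",(316.5,161.5),.033),("rh",(421.6,242.3),.06),("sh",(458.2,181.2),.06),("rh eye",(424,240),.066),("sh eye",(460,178),.066),("grip",(446.2,208.2),.103),("b1tip",(314,174),.151),("b2tip",(320,212),.151),("stock",(183,187),.138),("tub",(435.9,217.6),0)]: print(n,at_z("top",uv,z,P))
R0=R.from_quat(get_obs()["tool_rot"]).as_matrix();print(R0)
print(par("wrist"))
for n,b in[("jig",(255,130,365,260)),("crate",(135,160,225,275)),("tub",(385,145,500,285))]:
    c=im[b[1]:b[3],b[0]:b[2]]; c=cv2.resize(c,None,fx=500/c.shape[0],fy=500/c.shape[0],interpolation=cv2.INTER_CUBIC); cv2.imwrite(f"pics/c_{n}.png",c)
a=[cv2.resize(cv2.imread(f"pics/c_{n}.png"),(266,400 if 1 else 0)) for n in("jig","crate","tub")]
```

```text
jig ((562.1691284179688, 1.9893417358398438), (202.56085205078125, 270.78717041015625), 81.7734603881836) 4799
crate ((506.0562744140625, 336.0115051269531), (207.78567504882812, 152.38552856445312), 7.6574296951293945) 3283
bar ((527.3080444335938, -332.60052490234375), (14.165200233459473, 105.97966766357422), 59.213253021240234) 208
round [0.4693 0.0253 0.018 ]
diam [ 0.6598 -0.0041  0.018 ]
round eye [0.4705 0.0171 0.033 ]
diam eye [ 0.6571 -0.0094  0.033 ]
rh [ 0.4464 -0.2811  0.06  ]
sh [ 0.6054 -0.3777  0.06  ]
rh eye [ 0.4526 -0.2856  0.066 ]
sh eye [ 0.6131 -0.3803  0.066 ]
grip [ 0.5334 -0.3308  0.103 ]
b1tip [ 0.6101 -0.0008  0.151 ]
b2tip [ 0.5207 -0.0155  0.151 ]
stock [0.5779 0.3084 0.138 ]
tub [ 0.511  -0.3379  0.    ]
[[-0.      0.3039 -0.9527]
 [-0.     -0.9527 -0.3039]
 [-1.      0.      0.    ]]
(array([[309.7069,   0.    , 321.7265],
       [  0.    , 309.7069, 198.8063],
       [  0.    ,   0.    ,   1.    ]]), array([ 0.2629, -0.5722,  0.3854]), array([[ 0.3044, -0.9154, -0.2634],
       [-0.9525, -0.2927, -0.0838],
       [-0.0003,  0.2764, -0.9611]]))
```

```bash
cat >> h.py <<'E'
def step(dx,dy,dz):
    "world shift in mm -> tool-frame shift in mm"
    M=R.from_quat(get_obs()["tool_rot"]).as_matrix(); return np.round(M.T@np.array([dx,dy,dz]),1)
def to(x,y,z):
    p=get_obs()["position"]; return step(*(1000*(np.array([x,y,z])-p)))
def st():
    o=get_obs(); M=R.from_quat(o["tool_rot"]).as_matrix()
    print("t",round(o["time"],2),"p",np.round(o["position"],4),"jawyaw",round(np.degrees(np.arctan2(M[1,1],M[0,1])),2),"xz",np.round(M[:,0],3),"F",np.round(o["ft_force"],1),"w",round(o["grip_width"],4),"q",np.round(o["q"],2))
E
python3 -m inch '[[87,[0,-41,-44],[0,0,0]],[87,[0,-41,-44],[0,0,0]],[87,[0,-41,-44],[0,0,0]],[87,[0,-41,-44],[0,0,0]],[87,[0,-41,-44],[0,0,0]],[87,[0,-41,-44],[0,0,0]],[87,[0,-41,-44],[0,0,0]],[87,[0,-41,-44],[0,0,0]],[87,[0,-41,-44],[0,0,0]]]' 20
python3 - <<'E'
from h import *
np.set_printoptions(precision=4,suppress=True)
st()
P=par("scene")
for n,uv,z in[("b2 tip",(302,187),.151),("b1 tip",(333,207),.151),("b2mid net",(301.9,201.9),.085),("b foot?",(272,162),.067),("cell1",(368.2,149.5),.005),("cell2",(419.2,163.4),.005)]: print(n,at_z("scene",uv,z,P))
print(at_z("top",(320.2,216.3),.085))
for n in("cell_a","cell_b"): print(at_z("top",dict(cell_a=(168.3,193.8),cell_b=(201.1,240.9))[n],.005))
E
```

```text
time: 2.62
position: [0.464, -0.1181, 0.2223]
tool_rot: [0.701, 0.101, -0.697, 0.109]
ft_force: [0.6, -0.6, -0.0]
grip_width: 0.0869
t 2.62 p [ 0.464  -0.1181  0.2223] jawyaw -72.94 xz [ 0.007 -0.01  -1.   ] F [ 0.6 -0.6 -0. ] w 0.0869 q [-0.48  0.33  1.8  -0.01  1.01  0.8 ]
b2 tip [ 0.523  -0.0153  0.151 ]
b1 tip [0.6163 0.0016 0.151 ]
b2mid net [ 0.5166 -0.0127  0.085 ]
b foot? [0.3414 0.0209 0.067 ]
cell1 [0.4377 0.3081 0.005 ]
cell2 [0.5772 0.3833 0.005 ]
[ 0.5114 -0.0183  0.085 ]
[0.57   0.3873 0.005 ]
[0.4444 0.2975 0.005 ]
```

```bash
python3 -m inch '[[87,[0,-41,-42],[0,0,0]],[87,[0,-41,-42],[0,0,0]],[87,[0,0,0],[-9,0,0]],[87,[0,0,0],[-9,0,0]],[87,[0,0,0],[-9,0,0]],[87,[0,0,0],[-9,0,0]]]' 20
python3 - <<'E'
from h import *
st(); im=save("wrist","w1"); P=par("wrist")
for d in imaging.tip_of("wrist","bottle_1_mid"): print(d, at_z("wrist",d["pixel"],.085,P))
for X in [(.52,-.015,.151),(.612,0,.151)]: cv2.circle(im,tuple(int(v) for v in proj("wrist",X,P)),4,(255,0,0),1)
cv2.imwrite("pics/w1.png",im[:,:,::-1]); print(to(.52,-.015,.1))
E
```

```text
time: 3.38
position: [0.5249, -0.0055, 0.2228]
tool_rot: [0.63, 0.32, -0.626, 0.331]
ft_force: [1.1, -0.2, -0.7]
grip_width: 0.0868
t 3.38 p [ 0.5249 -0.0055  0.2228] jawyaw -35.16 xz [ 0.012 -0.011 -1.   ] F [ 1.1 -0.2 -0.7] w 0.0868 q [-0.22  0.39  1.69 -0.01  1.05  0.4 ]
{'pixel': [193.5, 257.5], 'confidence': 0.68} [0.36101444 0.01179908 0.085     ]
{'pixel': [322.1, 200.8], 'confidence': 0.56} [ 0.52025509 -0.01744839  0.085     ]
[122.9  -0.5  10.3]
```

View pics/w1.png

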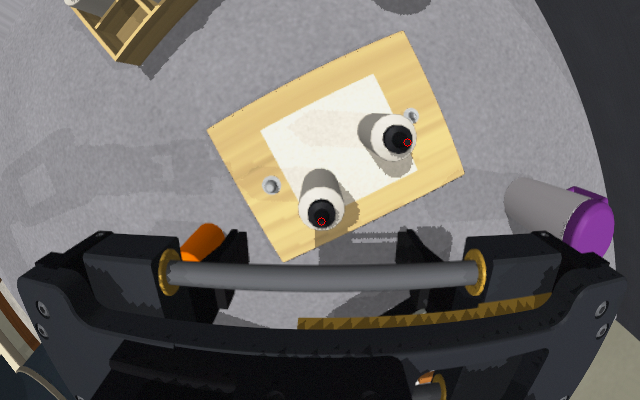

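```bash
cat >> h.py <<'E'
def lev(yaw=None):
    "rotation vector (deg, tool axes) that makes the tool vertical (and jaw yaw = yaw)"
    M=R.from_quat(get_obs()["tool_rot"]).as_matrix()
    y=np.arctan2(M[1,1],M[0,1]) if yaw is None else np.radians(yaw)
    c,s=np.cos(y),np.sin(y); T=np.array([[0,c,s],[0,s,-c],[-1,0,0]])
    return np.round(np.degrees(R.from_matrix(M.T@T).as_rotvec()),2)
E
python3 -c "
from h import *
print(lev(-35))"
python3 -m inch '[[87,[0,0,10],[0,0,0]],[87,[45,0,0],[0,0,0]],[87,[45,0,0],[0,0,0]],[87,[0,0,0],[0,0,0]]]' 20
python3 -c "
from h import *
st();print(to(.52,-.016,.087),lev(-35))"
```

```text
[-0.5   0.09 -0.93]
time: 3.98
position: [0.521, -0.0172, 0.1328]
tool_rot: [0.633, 0.314, -0.627, 0.328]
ft_force: [1.2, 0.3, 0.4]
grip_width: 0.087
t 3.98 p [ 0.521  -0.0172  0.1328] jawyaw -36.02 xz [ 0.017 -0.013 -1.   ] F [1.2 0.3 0.4] w 0.087 q [-0.24  0.52  1.79 -0.01  0.82  0.39]
[45.7 -2.5 -0.4] [-1.02  0.02 -1.2 ]
```

```bash
python3 -m inch '[[87,[22,-1,0],[-0.5,0,-1.2]],[87,[22,-1,0],[0,0,0]],[87,[0,0,0],[0,0,0]],[40,[0,0,0],[0,0,0]],[35,[0,0,0],[0,0,0]],[35,[0,0,0],[0,0,0]],[35,[0,0,0],[0,0,0]]]' 20
python3 -c "
from h import *
st();print(lev(-36))"
```

```text
time: 4.85
position: [0.5257, -0.019, 0.0973]
tool_rot: [0.633, 0.319, -0.625, 0.326]
ft_force: [-0.7, 0.0, 0.7]
grip_width: 0.0551
t 4.85 p [ 0.5257 -0.019   0.0973] jawyaw -35.79 xz [ 0.015 -0.004 -1.   ] F [-0.7  0.   0.7] w 0.0551 q [-0.25  0.58  1.8  -0.    0.74  0.38]
[ 0.21 -0.31 -0.82]
```

```bash
python3 -m inch '[[70,[0,0,0],[0,0,-0.8]],[70,[11,-2,6],[0,0,0]],[70,[0,0,0],[0,0,0]]]' 20
python3 -c "
from h import *
st();print(to(.52,-.016,.086),lev(-36))"
```

```text
time: 5.22
position: [0.5199, -0.0228, 0.0855]
tool_rot: [0.631, 0.323, -0.628, 0.321]
ft_force: [-0.5, -0.3, -0.4]
grip_width: 0.0687
t 5.22 p [ 0.5199 -0.0228  0.0855] jawyaw -35.78 xz [ 0.002  0.005 -1.   ] F [-0.5 -0.3 -0.4] w 0.0687 q [-0.26  0.6   1.81  0.01  0.73  0.36]
[-0.5 -3.9 -5.5] [ 0.22 -0.29  0.07]
```

```bash
python3 -m inch '[[70,[0,-4,-5.5],[0,0,0]],[35,[0,0,0],[0,0,0]],[35,[0,0,0],[0,0,0]],[35,[0,0,0],[0,0,0]],[35,[0,0,0],[0,0,0]],[35,[0,0,0],[0,0,0]]]' 20
python3 -c "
from h import *
st();print(lev(-36))"
```

```text
time: 5.98
position: [0.5199, -0.0154, 0.0852]
tool_rot: [0.631, 0.324, -0.628, 0.321]
ft_force: [-0.1, 0.3, -0.5]
grip_width: 0.0436
t 5.97 p [ 0.5199 -0.0154  0.0852] jawyaw -35.77 xz [ 0.002  0.005 -1.   ] F [-0.1  0.3 -0.5] w 0.0436 q [-0.25  0.6   1.81  0.01  0.73  0.37]
[ 0.23 -0.29  0.08]
```

```bash
python3 -m inch '[[35,[-52,0,0],[0,0,0]],[35,[-52,0,0],[0,0,0]],[35,[-52,0,0],[0,0,0]],[35,[0,-41,-35],[0,0,0]],[35,[0,-41,-35],[0,0,0]],[35,[0,-41,-35],[0,0,0]],[35,[0,-41,-35],[0,0,0]],[35,[0,-41,-35],[0,0,0]],[35,[0,-41,-35],[0,0,0]],[35,[0,0,0],[0,0,0]]]' 20
python3 -c "
from h import *
st();print(lev(-36), to(.442,.301,.24))
im=save('wrist','w2');P=par('wrist')
for n in ('cell_a','cell_a'):
  for d in imaging.tip_of('wrist',n): print(d,at_z('wrist',d['pixel'],.005,P))
import cv2
c=(.5052,.3427);t=np.radians(7.66)
for sx,sy in((103,69.5),(-103,69.5),(-103,-69.5),(103,-69.5)):
  X=(c[0]+(sx*np.cos(t)-sy*np.sin(t))/1e3,c[1]+(sx*np.sin(t)+sy*np.cos(t))/1e3,.06); cv2.circle(im,tuple(int(v) for v in proj('wrist',X,P)),3,(255,0,0),-1)
for X in ((.442,.301,.005),(.57,.385,.005)): cv2.circle(im,tuple(int(v) for v in proj('wrist',X,P)),3,(0,0,255),-1)
cv2.imwrite('pics/w2.png',im[:,:,::-1])
"
```

```text
time: 7.22
position: [0.4427, 0.3058, 0.2472]
tool_rot: [0.632, 0.322, -0.628, 0.319]
ft_force: [1.2, 0.1, -1.6]
grip_width: 0.0434
t 7.22 p [0.4427 0.3058 0.2472] jawyaw -36.09 xz [ 0.003  0.007 -1.   ] F [ 1.2  0.1 -1.6] w 0.0434 q [0.39 0.38 1.63 0.01 1.13 1.02]
[-0.09 -0.42  0.07] [7.2 2.3 4.4]
{'pixel': [325.6, 171.7], 'confidence': 0.82} [0.44693264 0.30014648 0.005     ]
{'pixel': [366.0, 68.9], 'confidence': 0.55} [0.56980006 0.38003216 0.005     ]
{'pixel': [325.6, 171.7], 'confidence': 0.82} [0.44693264 0.30014648 0.005     ]
{'pixel': [366.0, 68.9], 'confidence': 0.55} [0.56980006 0.38003216 0.005     ]
```

View pics/w2.png

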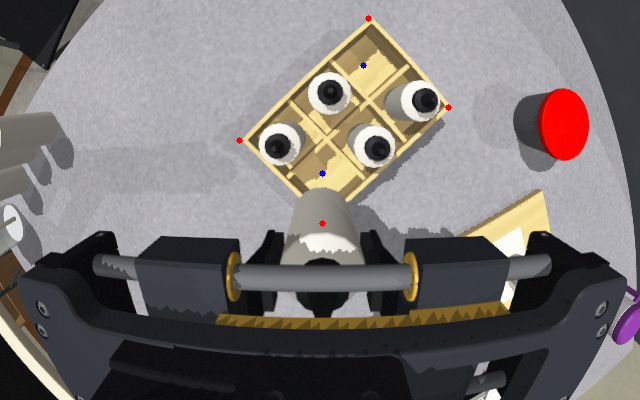

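```bash
python3 -c "
from h import *
print(to(.445,.3005,.08))"
python3 -m inch '[[35,[40,5,3],[0,0,0]],[35,[50,0,0],[0,0,0]],[35,[0,0,0],[0,0,0]]]' 20
python3 -c "
from h import *
st();print(lev(-36), to(.445,.3005,.076))"
```

```text
[167.1   1.7   1.7]
time: 7.75
position: [0.45, 0.2929, 0.1566]
tool_rot: [0.635, 0.317, -0.629, 0.316]
ft_force: [0.0, 0.6, 0.2]
grip_width: 0.0434
t 7.75 p [0.45   0.2929 0.1566] jawyaw -36.78 xz [ 0.007  0.005 -1.   ] F [0.  0.6 0.2] w 0.0434 q [0.37 0.5  1.73 0.   0.91 1.01]
[-0.78 -0.46 -0.14] [80.6 -8.7 -2.4]
```

```bash
python3 -m inch '[[35,[8,-8.5,-2],[0,-0.4,0]],[35,[0,0,0],[0,0,0]]]' 20
python3 -c "
from h import *
st();print(lev(-36), to(.445,.3005,.076))"
```

```text
time: 8.0
position: [0.4466, 0.2993, 0.1508]
tool_rot: [0.635, 0.315, -0.631, 0.317]
ft_force: [-0.1, -1.3, -0.5]
grip_width: 0.0432
t 8.0 p [0.4466 0.2993 0.1508] jawyaw -36.94 xz [ 0.006  0.001 -1.   ] F [-0.1 -1.3 -0.5] w 0.0432 q [ 0.38  0.51  1.73 -0.    0.9   1.03]
[-0.94 -0.25 -0.27] [74.8 -2.3  0.4]
```

```bash
python3 -m inch '[[35,[25,-2,0],[0,0,0]],[35,[25,0,0],[0,0,0]],[35,[22,0,0],[0,0,0]],[35,[0,0,0],[0,0,0]]]' 20
python3 -c "
from h import *
st();print(lev(-36), to(.445,.3005,.073))"
```

```text
time: 8.5
position: [0.4515, 0.3037, 0.0843]
tool_rot: [0.64, 0.315, -0.624, 0.318]
ft_force: [-1.1, 1.1, -0.2]
grip_width: 0.0432
t 8.5 p [0.4515 0.3037 0.0843] jawyaw -36.87 xz [ 0.022  0.007 -1.   ] F [-1.1  1.1 -0.2] w 0.0432 q [ 0.39  0.62  1.77 -0.    0.73  1.03]
[-0.86 -1.05 -0.78] [11.1 -3.5  6.6]
```

```bash
python3 -m inch '[[35,[4,-3,6],[0,-1,-0.8]],[35,[8,0,0],[0,0,0]],[35,[0,0,0],[0,0,0]]]' 20
python3 -c "
from h import *
st();print(lev(-36), to(.445,.3005,.072))"
```

```text
time: 8.88
position: [0.4477, 0.3017, 0.0749]
tool_rot: [0.635, 0.317, -0.63, 0.316]
ft_force: [0.5, 0.3, -0.3]
grip_width: 0.0437
t 8.88 p [0.4477 0.3017 0.0749] jawyaw -36.84 xz [ 0.005  0.003 -1.   ] F [ 0.5  0.3 -0.3] w 0.0437 q [0.39 0.63 1.77 0.   0.73 1.03]
[-0.84 -0.33 -0.13] [ 2.9 -1.4  2.5]
```

```bash
python3 -m inch '[[35,[3.5,0,2],[0,0,0]],[35,[0,0,0],[0,0,0]],[60,[0,0,0],[0,0,0]],[60,[0,0,0],[0,0,0]],[60,[-20,0,0],[0,0,0]],[60,[-30,0,0],[0,0,0]],[70,[-55,0,0],[0,0,0]],[87,[-55,0,0],[0,0,0]]]' 20
python3 -c "
from h import *
st();print(lev(-36), to(.612,0.001,.24))"
```

```text
time: 9.88
position: [0.4431, 0.2981, 0.2313]
tool_rot: [-0.631, -0.317, 0.634, -0.316]
ft_force: [0.6, 1.0, 0.1]
grip_width: 0.0727
t 9.88 p [0.4431 0.2981 0.2313] jawyaw -36.86 xz [-0.005 -0.001 -1.   ] F [0.6 1.  0.1] w 0.0727 q [0.38 0.4  1.65 0.   1.1  1.03]
[-0.86  0.2   0.18] [ -9.2 313.3 136.5]
```

```bash
python3 -m inch '[[87,[0,52,23],[0,0,0]],[87,[0,52,23],[0,0,0]],[87,[0,52,23],[0,0,0]],[87,[0,52,23],[0,0,0]],[87,[0,52,23],[0,0,0]],[87,[0,52,22],[0,0,0]],[87,[0,0,0],[0,0,0]]]' 20
python3 -c "
from h import *
st();print(lev(-37), to(.612,0.00,.16))
im=imaging.camera('wrist');P=par('wrist')
for d in imaging.tip_of('wrist','bottle_1_mid'): print(d,at_z('wrist',d['pixel'],.085,P))
"
```

```text
time: 10.75
position: [0.6195, -0.0053, 0.2377]
tool_rot: [0.636, 0.317, -0.628, 0.319]
ft_force: [-1.0, 0.4, -0.4]
grip_width: 0.0868
t 10.75 p [ 0.6195 -0.0053  0.2377] jawyaw -36.6 xz [ 0.011  0.003 -1.   ] F [-1.   0.4 -0.4] w 0.0868 q [-0.19  0.5   1.44  0.01  1.19  0.45]
[ 0.4 -0.5 -0.4] [77.6 -9.7  0.9]
{'pixel': [76.2, 81.7], 'confidence': 0.58} [0.45277889 0.29439865 0.085     ]
```

```bash
python3 -m inch '[[87,[0,-9,0],[0,-0.5,-0.4]],[87,[45,0,0],[0,0,0]],[87,[45,0,0],[0,0,0]],[87,[30,0,0],[0,0,0]],[80,[0,0,0],[0,0,0]]]' 20
python3 -c "
from h import *
st();print(lev(-37), to(.612,0.00,.086))
"
```

```text
time: 11.48
position: [0.6036, 0.0143, 0.1167]
tool_rot: [-0.628, -0.324, 0.631, -0.32]
ft_force: [-0.4, 0.1, 0.2]
grip_width: 0.083
t 11.47 p [0.6036 0.0143 0.1167] jawyaw -35.76 xz [-0.006  0.003 -1.   ] F [-0.4  0.1  0.2] w 0.083 q [-0.16  0.64  1.57  0.    0.94  0.46]
[1.24 0.07 0.41] [30.6 15.4  6.7]
```

```bash
python3 -m inch '[[80,[0,15,6.5],[1,0,0]],[80,[0,0,0],[0,0,0]],[80,[18,0,0],[0,0,0]],[75,[14,0,0],[0,0,0]]]' 20
python3 -c "
from h import *
st();print(lev(-37), to(.612,0.00,.086))
"
```

```text
time: 11.98
position: [0.6158, 0.0004, 0.0889]
tool_rot: [0.633, 0.317, -0.63, 0.317]
ft_force: [-0.8, 0.4, 0.4]
grip_width: 0.0772
t 11.97 p [6.158e-01 4.000e-04 8.890e-02] jawyaw -36.7 xz [ 0.004  0.001 -1.   ] F [-0.8  0.4  0.4] w 0.0772 q [-0.18  0.68  1.57  0.    0.89  0.46]
[ 0.3  -0.2  -0.14] [ 2.9 -2.9  2.6]
```

```bash
python3 -m inch '[[70,[2,-3,2.5],[0,0,0]],[35,[0,0,0],[0,0,0]],[35,[0,0,0],[0,0,0]],[35,[0,0,0],[0,0,0]],[35,[0,0,0],[0,0,0]],[35,[0,0,0],[0,0,0]]]' 20
python3 -c "
from h import *
st();print(lev(-37), to(.57,.382,.24))
"
```

```text
time: 12.72
position: [0.6104, 0.0004, 0.0851]
tool_rot: [0.633, 0.318, -0.631, 0.317]
ft_force: [0.3, 0.1, -0.9]
grip_width: 0.043
t 12.72 p [6.104e-01 4.000e-04 8.510e-02] jawyaw -36.71 xz [ 0.001  0.002 -1.   ] F [ 0.3  0.1 -0.9] w 0.043 q [-0.18  0.69  1.58  0.    0.87  0.46]
[ 0.29 -0.12  0.03] [-154.1 -260.6 -282.1]
```

```bash
python3 -m inch '[[35,[-53,0,0],[0,0,0]],[35,[-53,0,0],[0,0,0]],[35,[-53,0,0],[0,0,0]],[35,[0,-37,-40],[0,0,0]],[35,[0,-37,-40],[0,0,0]],[35,[0,-37,-40],[0,0,0]],[35,[0,-37,-40],[0,0,0]],[35,[0,-37,-40],[0,0,0]],[35,[0,-37,-40],[0,0,0]],[35,[0,-37,-40],[0,0,0]],[35,[0,0,0],[0,0,0]],[35,[0,0,0],[0,0,0]]]' 20
python3 -c "
from h import *
st();print(lev(-37), to(.57,.382,.16))
im=save('wrist','w3')
"
```

```text
time: 14.22
position: [0.5689, 0.3894, 0.2474]
tool_rot: [-0.632, -0.317, 0.633, -0.315]
ft_force: [-0.2, -1.3, -2.1]
grip_width: 0.0435
t 14.22 p [0.5689 0.3894 0.2474] jawyaw -36.9 xz [-0.002  0.002 -1.   ] F [-0.2 -1.3 -2.1] w 0.0435 q [0.44 0.6  1.23 0.   1.32 1.08]
[ 0.1  -0.01  0.16] [87.4  5.6  5.2]
```

```bash
python3 -m inch '[[35,[30,5.5,5],[0,0,0]],[35,[50,0,0],[0,0,0]],[35,[0,0,0],[0,0,0]]]' 20
python3 -c "
from h import *
st();print(lev(-37), to(.57,.383,.08))
"
```

```text
time: 14.65
position: [0.5719, 0.3779, 0.1673]
tool_rot: [0.634, 0.315, -0.633, 0.313]
ft_force: [0.3, -0.3, -1.6]
grip_width: 0.0435
t 14.65 p [0.5719 0.3779 0.1673] jawyaw -37.25 xz [-0.001  0.003 -1.   ] F [ 0.3 -0.3 -1.6] w 0.0435 q [0.42 0.67 1.32 0.   1.15 1.07]
[-0.25 -0.09  0.13] [87.3 -4.5 -2.8]
```

View pics/w3.png

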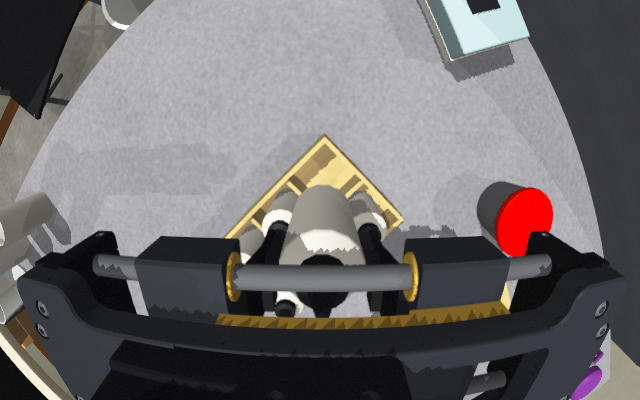

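```bash
python3 -m inch '[[35,[10,-4.5,-2.5],[0,0,0]],[35,[30,0,0],[0,0,0]],[35,[0,0,0],[0,0,0]]]' 20
python3 -c "
from h import *
st();print(lev(-37), to(.57,.383,.076))
"
```

```text
time: 15.02
position: [0.574, 0.3831, 0.1322]
tool_rot: [0.638, 0.314, -0.63, 0.312]
ft_force: [0.2, -0.2, -1.4]
grip_width: 0.0433
t 15.03 p [0.574  0.3831 0.1322] jawyaw -37.42 xz [ 0.008  0.007 -1.   ] F [ 0.2 -0.2 -1.4] w 0.0433 q [0.43 0.71 1.34 0.   1.08 1.08]
[-0.42 -0.58 -0.13] [56.2 -3.3  3.1]
```

```bash
python3 -m inch '[[35,[4,-3,3],[0,-0.6,0]],[35,[25,0,0],[0,0,0]],[35,[24,0,0],[0,0,0]],[35,[0,0,0],[0,0,0]]]' 20
python3 -c "
from h import *
st();print(lev(-37), to(.57,.383,.072))
"
```

```text
time: 15.52
position: [0.5741, 0.3853, 0.0863]
tool_rot: [0.639, 0.312, -0.629, 0.314]
ft_force: [-0.0, -0.2, -1.6]
grip_width: 0.0436
t 15.53 p [0.5741 0.3853 0.0863] jawyaw -37.4 xz [ 0.013  0.003 -1.   ] F [-0.  -0.2 -1.6] w 0.0436 q [ 0.43  0.77  1.37 -0.    0.99  1.09]
[-0.4  -0.61 -0.48] [14.2 -1.9  4.5]
```

```bash
python3 -m inch '[[35,[6,-2,4],[0,-0.6,-0.5]],[35,[8,0,0],[0,0,0]],[35,[0,0,0],[0,0,0]]]' 20
python3 -c "
from h import *
st();print(lev(-37), to(.57,.383,.072))
"
```

```text
time: 15.9
position: [0.5719, 0.3846, 0.0754]
tool_rot: [0.636, 0.314, -0.632, 0.313]
ft_force: [0.7, -0.0, -1.2]
grip_width: 0.043
t 15.9 p [0.5719 0.3846 0.0754] jawyaw -37.38 xz [ 0.005  0.003 -1.   ] F [ 0.7 -0.  -1.2] w 0.043 q [0.43 0.78 1.37 0.   0.98 1.08]
[-0.38 -0.29 -0.11] [ 3.4 -0.6  2.4]
```

```bash
python3 -m inch '[[35,[4,0,2],[0,0,0]],[35,[0,0,0],[0,0,0]],[60,[0,0,0],[0,0,0]],[60,[0,0,0],[0,0,0]],[60,[-20,0,0],[0,0,0]],[60,[-30,0,0],[0,0,0]],[70,[-55,0,0],[0,0,0]],[87,[-55,0,0],[0,0,0]],[87,[-30,0,0],[0,0,0]]]' 20
python3 -c "
from h import *
st();print(lev(-37), to(.5,-.03,.28))
save('top','t1');save('scene','s1')
for c in ('top','scene'):
  for d in imaging.tip_of(c,'bottle_1_mid'): print(c,d,at_z(c,d['pixel'],.072))
  for n in ('round_pin','diamond_pin'):
    for d in imaging.tip_of(c,n): print(c,n,d,at_z(c,d['pixel'],.018))
"
```

```text
time: 17.02
position: [0.5697, 0.3822, 0.2712]
tool_rot: [0.636, 0.313, -0.631, 0.313]
ft_force: [0.3, -0.0, -0.5]
grip_width: 0.0814
t 17.02 p [0.5697 0.3822 0.2712] jawyaw -37.38 xz [ 0.006  0.003 -1.   ] F [ 0.3 -0.  -0.5] w 0.0814 q [0.43 0.57 1.21 0.   1.35 1.08]
[-0.38 -0.35 -0.16] [-10.5 194.9 369.8]
top {'pixel': [197.2, 242.5], 'confidence': 0.81} [0.4437123  0.29010203 0.072     ]
top {'pixel': [306.5, 282.9], 'confidence': 0.75} [0.34361885 0.01482855 0.072     ]
top round_pin {'pixel': [303.7, 229.4], 'confidence': 0.69} [0.47699853 0.02323448 0.018     ]
top round_pin {'pixel': [199.8, 242.2], 'confidence': 0.49} [0.44162027 0.29757187 0.018     ]
top diamond_pin {'pixel': [315.3, 163.7], 'confidence': 0.81} [ 0.65331991 -0.00654621  0.018     ]
scene {'pixel': [270.7, 162.6], 'confidence': 0.92} [0.34499704 0.01424425 0.072     ]
scene {'pixel': [371.3, 134.7], 'confidence': 0.76} [0.44413928 0.30591105 0.072     ]
scene round_pin {'pixel': [302.0, 202.3], 'confidence': 0.75} [0.47550956 0.01830695 0.018     ]
scene round_pin {'pixel': [418.8, 163.7], 'confidence': 0.59} [0.58393743 0.3703897  0.018     ]
scene round_pin {'pixel': [190.9, 273.4], 'confidence': 0.39} [ 0.47283196 -0.32293488  0.018     ]
scene diamond_pin {'pixel': [339.6, 249.0], 'confidence': 0.79} [ 0.65232587 -0.00308591  0.018     ]
```

View pics/s1.png

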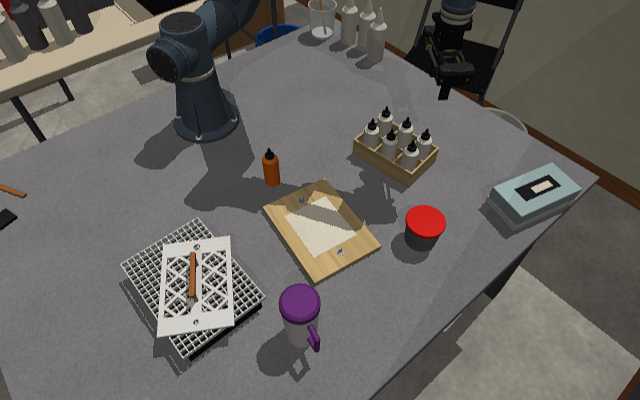

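```bash
python3 -m inch '[[87,[0,37,50],[0,0,0]],[87,[0,37,50],[0,0,0]],[87,[0,37,50],[0,0,0]],[87,[0,37,50],[0,0,0]],[87,[0,37,50],[0,0,0]],[87,[0,37,50],[0,0,0]],[87,[10,0,0],[10,0,0]],[87,[10,0,0],[10,0,0]],[87,[10,0,0],[10,0,0]],[87,[10,0,0],[10,0,0]],[87,[10,0,0],[10,0,0]],[87,[10,0,0],[10,0,0]]]' 20
python3 -c "
from h import *
st();print(lev(-98.2), to(.562,.002,.17))
"
```

```text
time: 18.92
position: [0.5554, 0.0008, 0.1865]
tool_rot: [-0.694, 0.059, 0.715, 0.057]
ft_force: [1.0, 0.1, 0.8]
grip_width: 0.0874
t 18.93 p [0.5554 0.0008 0.1865] jawyaw -99.44 xz [-0.03 -0.   -1.  ] F [1.  0.1 0.8] w 0.0874 q [-0.2   0.49  1.62 -0.01  1.06  1.54]
[-1.24  1.72 -0.28] [16.3 -2.3 -6.8]
```

```bash
python3 -m inch '[[87,[0,0,45],[-1.2,1.7,-0.3]],[87,[0,0,45],[0,0,0]],[87,[0,0,0],[0,0,0]],[87,[0,0,0],[0,0,0]]]' 20
python3 -c "
from h import *
st();print(lev(-98.2)); im=save('wrist','w4');P=par('wrist')
import pickle;pickle.dump(P,open('w4.pkl','wb'))
for n in ('round_pin','diamond_pin'):
    for d in imaging.tip_of('wrist',n): print(n,d,at_z('wrist',d['pixel'],.018,P))
    X=dict(round_pin=(.4682,.0156,.033),diamond_pin=(.6562,-.0116,.033))[n]
    u,v=proj('wrist',X,P).astype(int); print(u,v)
    k=im[max(v-40,0):v+40,u-40:u+40][:,:,::-1]; cv2.imwrite('pics/k_'+n+'.png',cv2.resize(k,(400,400),interpolation=cv2.INTER_CUBIC))
cv2.imwrite('pics/k4.png',np.hstack([cv2.imread('pics/k_round_pin.png'),cv2.imread('pics/k_diamond_pin.png')]))
"
```

```text
time: 19.42
position: [0.4619, 0.0153, 0.1825]
tool_rot: [-0.702, 0.051, 0.709, 0.052]
ft_force: [-0.3, -0.9, -0.1]
grip_width: 0.0872
t 19.43 p [0.4619 0.0153 0.1825] jawyaw -98.32 xz [-0.01   0.003 -1.   ] F [-0.3 -0.9 -0.1] w 0.0872 q [-0.21  0.38  1.87  0.    0.91  1.51]
[-0.11  0.58  0.07]
round_pin {'pixel': [318.4, 175.3], 'confidence': 0.95} [0.46884385 0.0184603  0.018     ]
321 178
diamond_pin {'pixel': [41.8, 201.7], 'confidence': 0.4} [0.50002399 0.45011788 0.018     ]
320 -3
```

View pics/k4.png

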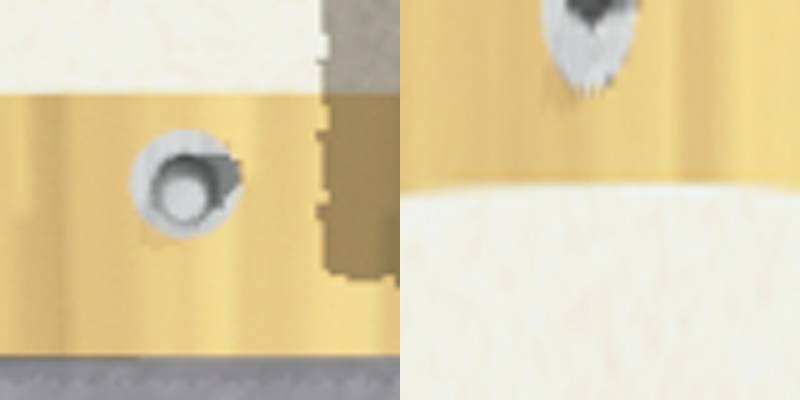

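```bash
python3 -m inch '[[87,[0,0,-62],[0,0.5,0]],[87,[0,0,-62],[0,0,0]],[87,[0,0,-55],[0,0,0]],[87,[0,0,0],[0,0,0]],[87,[0,0,0],[0,0,0]]]' 20
python3 -c "
from h import *
np.set_printoptions(precision=4,suppress=True)
import pickle;P4=pickle.load(open('w4.pkl','rb'))
print('round',at_z('wrist',(317.8,177.6),.033,P4),at_z('wrist',(318.4,174.8),.018,P4))
st();print(lev(-98.2)); P=par('wrist');im=save('wrist','w5')
pickle.dump(P,open('w5.pkl','wb'))
for d in imaging.tip_of('wrist','diamond_pin'): print(d,at_z('wrist',d['pixel'],.018,P))
u,v=proj('wrist',(.6562,-.0116,.033),P).astype(int); print(u,v)
k=im[max(v-40,0):v+40,u-40:u+40][:,:,::-1]; cv2.imwrite('pics/k5.png',cv2.resize(k,(400,400),interpolation=cv2.INTER_CUBIC))
"
```

```text
time: 20.2
position: [0.6439, -0.0113, 0.1782]
tool_rot: [-0.704, 0.051, 0.707, 0.052]
ft_force: [0.0, -0.1, -0.1]
grip_width: 0.0867
round [0.4698 0.0188 0.033 ] [0.4694 0.0184 0.018 ]
t 20.2 p [ 0.6439 -0.0113  0.1782] jawyaw -98.32 xz [-0.005  0.002 -1.   ] F [ 0.  -0.1 -0.1] w 0.0867 q [-0.19  0.6   1.42  0.    1.12  1.52]
[-0.12  0.28  0.08]
{'pixel': [316.6, 166.9], 'confidence': 0.75} [ 0.6624 -0.008   0.018 ]
320 175
```

View pics/k5.png

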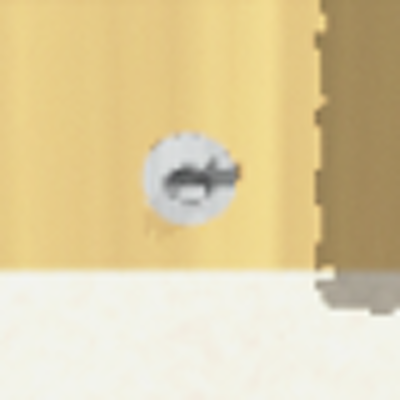

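```bash
python3 -m inch '[[87,[-45,0,0],[0,0,0]],[87,[0,50,26],[0,0,0]],[87,[0,50,26],[0,0,0]],[87,[0,50,26],[0,0,0]],[87,[0,50,26],[0,0,0]],[87,[0,50,26],[0,0,0]],[87,[0,50,26],[0,0,0]],[87,[0,0,0],[7.5,0,0]],[87,[0,0,0],[7.5,0,0]],[87,[0,0,0],[7.5,0,0]],[87,[0,0,0],[0,0,0]]]' 20
python3 -c "
from h import *
np.set_printoptions(precision=4,suppress=True)
import pickle;P5=pickle.load(open('w5.pkl','rb'))
print('diam',at_z('wrist',(318,173),.033,P5),at_z('wrist',(317.8,170.6),.018,P5))
st();print(lev(-121),to(.450,-.284,.222))
P=par('wrist');imaging.camera('wrist')
for n in ('round_hole','small_hole'):
  for d in imaging.tip_of('wrist',n): print(n,d,at_z('wrist',d['pixel'],.06,P))
"
```

```text
time: 21.68
position: [0.4293, -0.2869, 0.2293]
tool_rot: [-0.679, 0.191, 0.683, 0.191]
ft_force: [-0.6, -0.4, 0.9]
grip_width: 0.0869
diam [ 0.6587 -0.0092  0.033 ] [ 0.6583 -0.0087  0.018 ]
t 21.68 p [ 0.4293 -0.2869  0.2293] jawyaw -121.39 xz [-0.006  0.001 -1.   ] F [-0.6 -0.4  0.9] w 0.0869 q [-0.8   0.38  1.69 -0.    1.08  1.32]
[-0.39  0.3  -0.11] [  7.1 -13.3 -16.2]
round_hole {'pixel': [311.7, 169.5], 'confidence': 0.74} [ 0.4462 -0.2842  0.06  ]
```

```bash
cat > hole.py <<'E'
import sys,pickle
from h import *
n=sys.argv[1]; X=eval(sys.argv[2]); st(); P=par('wrist'); im=save('wrist',n); pickle.dump(P,open(n+'.pkl','wb'))
u,v=proj('wrist',X,P).astype(int); print("crop origin",u-40,v-40)
k=im[v-40:v+40,u-40:u+40][:,:,::-1]; cv2.imwrite('pics/k_'+n+'.png',cv2.resize(k,(400,400),interpolation=cv2.INTER_CUBIC))
E
python3 hole.py w6 '(.4475,-.2845,.066)'
python3 -m inch '[[87,[0,0,-62],[0,0.3,0]],[87,[0,0,-62],[0,0,0]],[87,[0,0,-62],[0,0,0]],[87,[0,0,0],[0,0,0]],[87,[0,0,0],[0,0,0]]]' 20
python3 hole.py w7 '(.610,-.380,.066)'
python3 -c "
from h import *
for n in ('small_hole',):
  for d in imaging.tip_of('wrist',n): print(n,d,at_z('wrist',d['pixel'],.06))
cv2.imwrite('pics/k67.png',np.hstack([cv2.imread('pics/k_w6.png'),cv2.imread('pics/k_w7.png')]))"
```

```text
t 21.82 p [ 0.4299 -0.2872  0.2292] jawyaw -121.34 xz [-0.005  0.001 -1.   ] F [ 0.2 -0.3  0.4] w 0.0872 q [-0.8   0.38  1.69 -0.    1.08  1.32]
crop origin 271 130
time: 22.5
position: [0.5893, -0.3816, 0.2243]
tool_rot: [-0.678, 0.188, 0.685, 0.19]
ft_force: [0.3, 0.1, -0.5]
grip_width: 0.0872
t 22.5 p [ 0.5893 -0.3816  0.2243] jawyaw -121.01 xz [-0.008  0.004 -1.   ] F [ 0.3  0.1 -0.5] w 0.0872 q [-0.73  0.64  1.21 -0.    1.3   1.38]
crop origin 270 127
small_hole {'pixel': [313.1, 165.6], 'confidence': 0.79} [ 0.60911912 -0.38235148  0.06      ]
small_hole {'pixel': [43.7, 362.5], 'confidence': 0.28} [0.56510507 0.42240575 0.06      ]
```

View pics/k67.png

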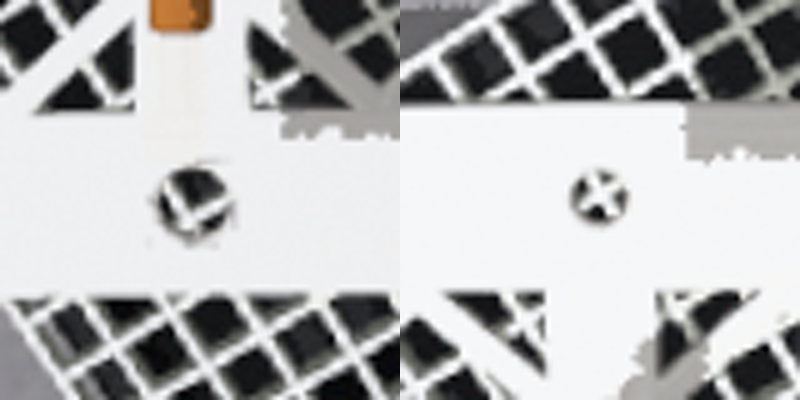

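```bash
python3 -c "
from h import *
import pickle
a=at_z('wrist',(309.8,170.8),.066,pickle.load(open('w6.pkl','rb')));b=at_z('wrist',(310,166.2),.066,pickle.load(open('w7.pkl','rb')))
d=b-a;print(a,b,np.hypot(*d[:2]),np.degrees(np.arctan2(d[1],d[0])),(a+b)/2)
m=(a+b)/2;print(lev(-121),to(m[0],m[1],.16))"
```

```text
[ 0.44765348 -0.28281926  0.066     ] [ 0.6115004  -0.37998533  0.066     ] 0.19049162164012817 -30.66919217595004 [ 0.52957694 -0.33140229  0.066     ]
[-0.04  0.48 -0.03] [ 65.5 -12.4  76.2]
```

```bash
python3 -m inch '[[70,[20,-6,38],[0,0.4,0]],[60,[20,-6,38],[0,0,0]],[50,[0,0,0],[0,0,0]],[50,[0,0,0],[0,0,0]]]' 40
python3 -c "
from h import *
st();print(lev(-120.67),to(.5296,-.3314,.12))"
```

```text
time: 23.1
position: [0.5253, -0.329, 0.1874]
tool_rot: [0.682, -0.19, -0.681, -0.189]
ft_force: [0.7, -0.2, 0.4]
grip_width: 0.0554
t 23.1 p [ 0.5253 -0.329   0.1874] jawyaw -121.04 xz [ 0.    -0.002 -1.   ] F [ 0.7 -0.2  0.4] w 0.0554 q [-0.74  0.56  1.48 -0.    1.1   1.37]
[-0.37 -0.07 -0.07] [67.4 -0.2 -4.9]
```

```bash
python3 -m inch '[[50,[40,0,-5],[-0.4,0,0]],[50,[35,0,0],[0,0,0]],[50,[0,0,0],[0,0,0]]]' 40
python3 -c "
from h import *
st();print(lev(-120.67),to(.5296,-.3314,.086))"
```

```text
time: 23.48
position: [0.5344, -0.3364, 0.1156]
tool_rot: [0.686, -0.189, -0.678, -0.184]
ft_force: [-0.2, -0.3, -0.1]
grip_width: 0.0501
t 23.48 p [ 0.5344 -0.3364  0.1156] jawyaw -120.64 xz [ 0.01 -0.01 -1.  ] F [-0.2 -0.3 -0.1] w 0.0501 q [-0.74  0.66  1.52 -0.    0.95  1.37]
[ 0.03 -0.8  -0.22] [29.5 -2.   7.1]
```

```bash
python3 -m inch '[[50,[14,-2,7],[0,-0.8,-0.2]],[50,[14,0,0],[0,0,0]],[50,[0,0,0],[0,0,0]]]' 40
python3 -c "
from h import *
st();print(lev(-120.67),to(.5296,-.3314,.085))"
```

```text
time: 23.85
position: [0.5319, -0.3334, 0.0895]
tool_rot: [0.684, -0.188, -0.68, -0.186]
ft_force: [0.5, 0.7, 0.4]
grip_width: 0.0497
t 23.85 p [ 0.5319 -0.3334  0.0895] jawyaw -120.65 xz [ 0.005 -0.005 -1.   ] F [0.5 0.7 0.4] w 0.0497 q [-0.74  0.7   1.54 -0.    0.9   1.37]
[ 0.02 -0.37 -0.09] [ 4.5 -0.6  3. ]
```

```bash
python3 -m inch '[[50,[4.5,-0.6,3],[0,-0.4,0]],[30,[0,0,0],[0,0,0]],[5,[0,0,0],[0,0,0]],[5,[0,0,0],[0,0,0]],[5,[0,0,0],[0,0,0]],[5,[0,0,0],[0,0,0]],[5,[0,0,0],[0,0,0]]]' 55
python3 -c "
from h import *
st();print(lev(-120.67),to(.5296,-.3314,.085))"
```

```text
time: 24.72
position: [0.5305, -0.332, 0.0864]
tool_rot: [0.683, -0.188, -0.681, -0.186]
ft_force: [-0.8, -0.7, 0.6]
grip_width: 0.0115
t 24.73 p [ 0.5305 -0.332   0.0864] jawyaw -120.64 xz [ 0.001 -0.003 -1.   ] F [-0.8 -0.7  0.6] w 0.0115 q [-0.74  0.7   1.54 -0.    0.9   1.37]
[ 0.03 -0.13 -0.12] [ 1.4 -0.1  1.1]
```

```bash
python3 -m inch '[[5,[-20,0,0],[0,0,0]],[5,[-45,0,0],[0,0,0]],[5,[-50,0,0],[0,0,0]],[5,[-45,0,0],[0,0,0]],[5,[0,-44,20],[0,0,0]],[5,[0,-44,20],[0,0,0]],[5,[0,-44,20],[0,0,0]],[5,[0,-44,20],[0,0,0]],[5,[0,-44,20],[0,0,0]],[5,[0,-44,20],[0,0,0]],[5,[0,-44,20],[0,0,0]],[5,[0,0,0],[0,0,0]]]' 55
python3 -c "
from h import *
st();print(lev(-98.28),to(.5652,.0046,.15))"
```

```text
time: 26.22
position: [0.5596, 0.0179, 0.2394]
tool_rot: [-0.672, 0.186, 0.691, 0.19]
ft_force: [0.3, -0.3, -4.3]
grip_width: 0.0111
t 26.23 p [0.5596 0.0179 0.2394] jawyaw -120.85 xz [-0.024  0.012 -1.   ] F [ 0.3 -0.3 -4.3] w 0.0111 q [-0.17  0.43  1.56  0.01  1.18  1.93]
[-22.57   1.52   0.19] [ 89.1   8.4 -14. ]
```

```bash
python3 -m inch '[[5,[0,8,-13],[0,1.5,0]],[5,[20,0,0],[-7.5,0,0]],[5,[20,0,0],[-7.5,0,0]],[5,[20,0,0],[-7.5,0,0]],[5,[0,0,0],[0,0,0]],[5,[0,0,0],[0,0,0]]]' 55
python3 -c "
from h import *
st();print(lev(-98.28),to(.5652,.0046,.1))"
```

```text
time: 26.98
position: [0.5677, -0.0064, 0.176]
tool_rot: [0.706, -0.054, -0.705, -0.048]
ft_force: [0.6, 0.5, -4.8]
grip_width: 0.0113
t 26.98 p [ 0.5677 -0.0064  0.176 ] jawyaw -98.24 xz [ 0.001 -0.008 -1.   ] F [ 0.6  0.5 -4.8] w 0.0113 q [-0.2   0.51  1.63 -0.01  1.    1.52]
[ 0.04 -0.13 -0.44] [ 75.9 -11.1   4.2]
```

```bash
python3 -m inch '[[5,[20,-11,4],[0,0,-0.4]],[5,[40,0,0],[0,0,0]],[5,[15,0,0],[0,0,0]],[5,[0,0,0],[0,0,0]]]' 55
python3 -c "
from h import *
st();print(lev(-98.28),to(.5652,.0046,.065))"
```

```text
time: 27.48
position: [0.5709, 0.0017, 0.1042]
tool_rot: [0.71, -0.055, -0.7, -0.053]
ft_force: [0.8, 0.5, -3.2]
grip_width: 0.0113
t 27.48 p [0.5709 0.0017 0.1042] jawyaw -98.69 xz [ 0.014 -0.004 -1.   ] F [ 0.8  0.5 -3.2] w 0.0113 q [-0.19  0.61  1.68 -0.    0.83  1.53]
[-0.41 -0.85 -0.11] [39.1 -2.1  6.7]
```

```bash
python3 -m inch '[[5,[12,-2,6.5],[-0.4,-0.8,0]],[5,[22,0,0],[0,0,0]],[5,[0,0,0],[0,0,0]]]' 55
python3 -c "
from h import *
st();print(lev(-98.28),to(.5652,.0046,.065))"
```

```text
time: 27.85
position: [0.5672, 0.0042, 0.0721]
tool_rot: [0.707, -0.052, -0.703, -0.05]
ft_force: [0.3, -0.3, -4.5]
grip_width: 0.0113
t 27.85 p [0.5672 0.0042 0.0721] jawyaw -98.29 xz [ 0.006 -0.003 -1.   ] F [ 0.3 -0.3 -4.5] w 0.0113 q [-0.19  0.66  1.7  -0.    0.77  1.53]
[-0.01 -0.34 -0.12] [ 7.1 -0.1  2. ]
```

Check the fit visually before lowering.

```bash
python3 -m inch '[[5,[3,0,2],[0,-0.4,0]],[5,[0,0,0],[0,0,0]]]' 55
python3 -c "
from h import *
st();print(lev(-98.28),to(.5652,.0046,.06))
P=par('wrist');im=save('wrist','w8');s=save('scene','s8')
S=par('scene')
o=[]
M=R.from_quat(get_obs()['tool_rot']).as_matrix();p=get_obs()['position'];z=p[2]-.0264+.006
d=np.array([.9895,-.1445]);c=p[:2]-.0011*d
for k,(i,n,Q) in enumerate(((im,'wrist',P),(s,'scene',S),(s,'scene',S))):
  X=[*(c+d*(.095 if k<2 else -.095)),z]; u,v=proj(n,X,Q).astype(int); print(n,u,v)
  u=np.clip(u,25,614);v=np.clip(v,25,374)
  o.append(cv2.resize(i[v-25:v+25,u-25:u+25][:,:,::-1],(260,260),interpolation=cv2.INTER_CUBIC))
cv2.imwrite('pics/k8.png',np.hstack(o))
"
```

```text
time: 28.1
position: [0.5662, 0.0044, 0.0706]
tool_rot: [0.706, -0.052, -0.705, -0.05]
ft_force: [0.3, 0.4, -4.6]
grip_width: 0.0117
t 28.1 p [0.5662 0.0044 0.0706] jawyaw -98.28 xz [ 0.001 -0.002 -1.   ] F [ 0.3  0.4 -4.6] w 0.0117 q [-0.19  0.67  1.7  -0.    0.77  1.53]
[-0.   -0.07 -0.13] [10.5 -0.   1. ]
wrist 322 81
scene 340 245
scene 300 193
```

View pics/k8.png

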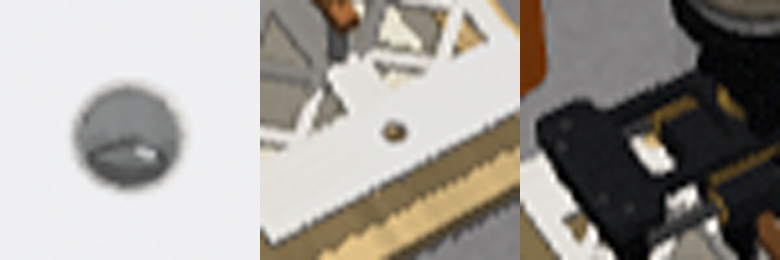

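```bash
python3 -m inch '[[5,[6,0,1],[0,0,0]],[5,[6,0,0],[0,0,0]],[5,[0,0,0],[0,0,0]]]' 55
python3 -c "
from h import *
st();print(lev(-98.28),to(.5652,.0046,.0444))"
```

```text
time: 28.58
position: [0.566, 0.0044, 0.0585]
tool_rot: [0.706, -0.052, -0.704, -0.05]
ft_force: [-0.8, 0.2, -3.7]
grip_width: 0.0114
t 28.57 p [0.566  0.0044 0.0585] jawyaw -98.29 xz [ 0.003 -0.003 -1.   ] F [-0.8  0.2 -3.7] w 0.0114 q [-0.19  0.69  1.71 -0.    0.74  1.53]
[-0.01 -0.21 -0.13] [14.1 -0.1  0.9]
```

```bash
python3 -m inch '[[5,[4,0,1],[0,-0.2,-0.1]],[5,[4,0,0],[0,0,0]],[5,[0,0,0],[0,0,0]]]' 55
python3 -c "
from h import *
st();print(lev(-98.28),to(.5652,.0046,.0444),get_obs()['moment'])"
```

```text
time: 28.95
position: [0.565, 0.0045, 0.0497]
tool_rot: [-0.705, 0.051, 0.705, 0.051]
ft_force: [0.2, -0.2, -4.6]
grip_width: 0.0114
t 28.95 p [0.565  0.0045 0.0497] jawyaw -98.29 xz [-0. -0. -1.] F [ 0.2 -0.2 -4.6] w 0.0114 q [-0.19  0.7   1.71 -0.    0.73  1.53]
[-0.01  0.02 -0.03] [ 5.3 -0.1 -0.2] [ 0.03427524  0.01818429 -0.00599367]
```

No contact force with the noses past the holes; continue.

```bash
python3 -m inch '[[5,[3,0,0],[0,0,0]],[5,[2.5,0,0],[0,0,0]],[5,[0,0,0],[0,0,0]]]' 55
python3 -c "
from h import *
st();print(lev(-98.28),to(.5652,.0046,.0444),get_obs()['moment'])"
```

```text
time: 29.32
position: [0.5653, 0.0045, 0.045]
tool_rot: [0.705, -0.051, -0.705, -0.051]
ft_force: [0.4, -0.8, -5.1]
grip_width: 0.0115
t 29.32 p [0.5653 0.0045 0.045 ] jawyaw -98.28 xz [ 0.    -0.001 -1.   ] F [ 0.4 -0.8 -5.1] w 0.0115 q [-0.19  0.71  1.72 -0.    0.72  1.53]
[-0.   -0.03 -0.03] [ 0.6 -0.1  0.2] [ 0.04124274  0.00239987 -0.02125349]
```

```bash
python3 -m inch '[[5,[2,0,0],[0,0,0]],[5,[2,0,0],[0,0,0]],[5,[1,0,0],[0,0,0]]]' 55
python3 -c "
from h import *
st()"
```

```text
time: 29.7
position: [0.5654, 0.0044, 0.0449]
tool_rot: [0.706, -0.051, -0.705, -0.05]
ft_force: [-1.9, 0.6, -0.4]
grip_width: 0.0113
t 29.7 p [0.5654 0.0044 0.0449] jawyaw -98.25 xz [ 0.002 -0.001 -1.   ] F [-1.9  0.6 -0.4] w 0.0113 q [-0.19  0.71  1.72 -0.    0.71  1.53]
```

```bash
python3 -m inch '[[5,[3,0,0],[0,0,0]],[25,[0,0,0],[0,0,0]],[40,[0,0,0],[0,0,0]],[50,[0,0,0],[0,0,0]],[50,[0,0,0],[0,0,0]],[50,[-20,0,0],[0,0,0]],[50,[-45,0,0],[0,0,0]],[50,[-60,0,0],[0,0,0]],[50,[-40,0,0],[0,0,0]],[50,[0,0,60],[0,0,0]],[50,[0,0,40],[0,0,0]],[50,[0,0,0],[0,0,0]]]' 40
python3 -c "
from h import *
st();P=par('wrist');im=save('wrist','w9');t=save('top','t9');s=save('scene','s9')
o=[]
for i,n in((im,'wrist'),(t,'top'),(s,'scene')):
  for X in((.4696,.0186,.033),(.6585,-.009,.033)):
    u,v=proj(n,X).astype(int);u=np.clip(u,30,609);v=np.clip(v,30,369)
    o.append(cv2.resize(i[v-30:v+30,u-30:u+30][:,:,::-1],(260,260),interpolation=cv2.INTER_CUBIC))
cv2.imwrite('pics/k9.png',np.vstack([np.hstack([o[0],o[2],o[4]]),np.hstack([o[1],o[3],o[5]])]))
"
```

```text
time: 31.2
position: [0.4664, 0.0186, 0.2133]
tool_rot: [0.708, -0.052, -0.703, -0.05]
ft_force: [0.5, 0.2, -0.2]
grip_width: 0.0497
t 31.2 p [0.4664 0.0186 0.2133] jawyaw -98.27 xz [ 0.007 -0.002 -1.   ] F [ 0.5  0.2 -0.2] w 0.0497 q [-0.2   0.33  1.83 -0.    0.98  1.52]
```

View pics/k9.png

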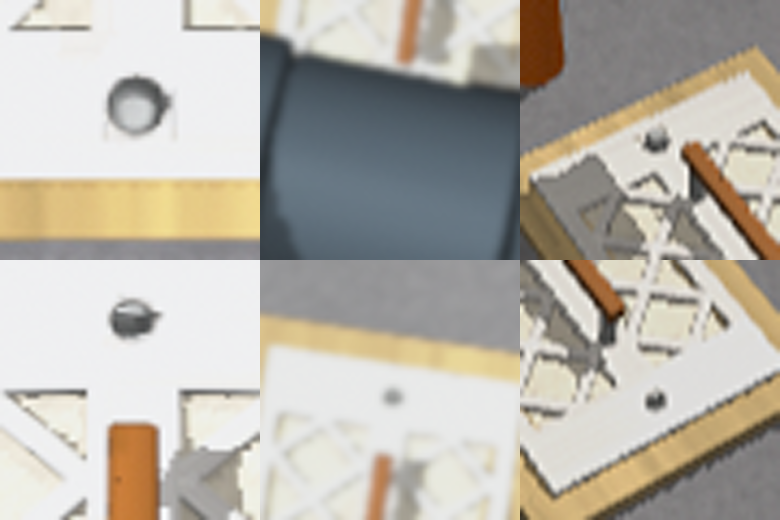

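View pics/s9.png

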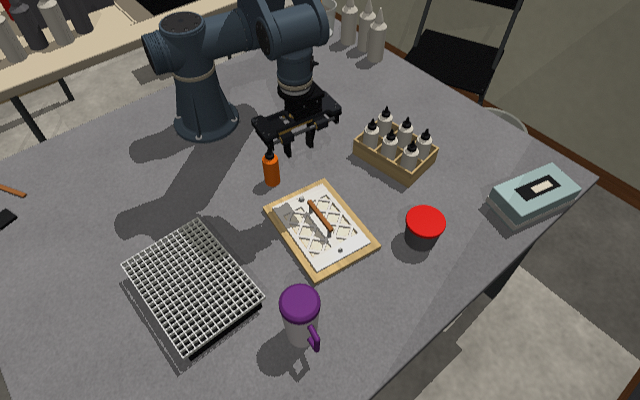

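```bash
python3 -c "
from h import *
print(robot.hand_in())"
```

```text
the job is handed in; nothing more can be done
None
```

I moved both dye bottles from the jig into the two empty crate cells. The stencil is down on the jig, large hole over the round pin and small hole over the diamond pin. I handed the job in at about 31 s of the 72 s allowed; no verdict is reported.

- **Bottles:** In the last scene picture all six bottles stand upright in the crate. By the arm's reading I released the two within about 3 mm of the measured cell centres. I took no separate measurement of them afterwards. The network only reported one of the two bottles in the crate (in both fixed views), and never the other.
- **Stencil:** On lowering it met no sideways resistance. It stopped at tool height 44.9 mm against 44.4 mm calculated for fully seated, and its weight came off the wrist. The last wrist picture shows both pins inside their holes and the plate looking flat on the bed. I did not measure tilt or gap separately.
- **Bystanders:** The pot, tumbler, stock bottles and the orange look-alike look unmoved in the pictures. The gripper was open, at 0.21 m height, and touching nothing.
- **Disagreement:** The pin positions from the fixed cameras and networks differed by up to about 10 mm from the wrist views. I used the wrist views, taken the same way for the pins and the holes.

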